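Clamp a digestion tube in its bench clamp

TASK

Clamp the steel digestion tube so that its screw caps can be undone later: lay it in the two vees of the bench clamp with one screw cap sticking out beyond each vee, swing the hinged jaw fully down over the tube, then swing the bolt fully upright into the jaw's slot so that its red knob nut stands over the fork. The nut need not be tightened; do not drop the tube, and leave the glassware and bottle around the clamp where they are.

Things in the scene. Friction and masses are not known exactly. Their poses are not given: they have to be found in the camera images.
- tube_centre (a point): centre of the loose steel digestion tube (on its axis, half-way along); y axis along the tube. Round body 40 mm in diameter, 150 mm long between two brass hexagon screw caps (50 mm across flats, 58 over corners, 25 mm long); 200 mm overall plus a 4 mm stud on each end, both ends alike; about 0.55 kg. It lies on hexagon flats, axis level, 25 mm above the bench, and does not roll
- clamp_base: bench clamp, screwed down; place and heading differ in each run. Origin on the bench under the middle of its base plate (124 mm in x, 160 mm in y, 10 mm thick). The clamped tube lies along its y axis; the swing bolt is on its -x side, the jaw hinge on its +x side
- saddle (a point): where the tube's centre lies when seated: 58 mm above the clamp base's origin, same axes. Two rubber-lined 90-degree vees open upwards, tops 57 mm above the bench: the wide one under the jaw at y = -67 to -31 mm, the plain rest at y = 51 to 67 mm, both up to 74 mm wide in x. Fingers holding the tube fit between them. With both caps outside the vees the tube has 8 mm of play each way along y
- jaw (a joint): hinge angle of the jaw (rad): 0 = shut over the tube, growing as it swings up and back over the +x side; limit 2.4, starts at 2.0 to 2.3. The hinge is stiff: the jaw stays where it is left and takes 1 to 3 N at its free end to move. It shuts fully only over a seated tube (1.5 mm clearance) and with the bolt swung out of the way
- jaw_hinge (a point): on the jaw's hinge pin, in the middle of the jaw's width: x = 42, y = -49, z = 62 mm in the clamp base's frame, same axes; the pin runs along y. The jaw is a blue-grey arch, 36 mm wide along y, its crown 33 mm above the tube's axis when shut
- jaw_lip (a point): on the outer (shut: upper) face of the jaw's free end, mid-width, just behind the slot: 76 mm from the hinge pin along the jaw and 10 mm to its outer side; moves with the jaw. Its z points out of the outer face, its -x from the hinge to the free end. The end is a flat fork 12 mm thick: two 11 mm prongs with a 14 mm slot between, 79 to 100 mm from the pin. Shut, this face is 72 mm above the bench
- bolt (a joint): angle of the swing bolt (rad): 0 = upright, home in the slot; grows as the bolt swings outwards and down, away from the jaw; limit 1.4, starts at 0.7 to 1.1. The pivot is stiff: the bolt stays where it is left and takes 1 to 3 N at the knob to move
- bolt_pivot (a point): on the bolt's pivot pin: x = -44, y = -49, z = 30 mm in the clamp base's frame, same axes; the pin runs along y
- bolt_knob (a point): middle of the red knurled knob nut on the swing bolt, 70 mm from the pivot; moves with the bolt, its z axis points along the bolt away from the pivot. The knob is 24 mm in diameter, 52 to 82 mm from the pivot, with 10 mm of rod beyond and a washer below (from 47 mm); the rod is 10 mm in diameter. With the jaw shut and the bolt upright the washer stands 5 mm above the fork
- petri: bystander: covered glass dish, 62 mm across, 15 mm high; origin at the centre of its underside
- small_beaker: bystander: small glass beaker, 48 mm across, 58 mm high; origin at the centre of its underside
- beaker: bystander: glass beaker, 55 mm across, 70 mm high; origin at the centre of its underside
- amber_bottle: bystander: brown bottle with a black cap, 42 mm across, 90 mm high; origin at the centre of its underside
Mind the look-alikes: they are no part of the job. Of the things like the clamp_base, leave any that is yellow; of the rest the larger one is meant.

How it is judged:
On the way, in this order (a step that is already met when the one before it is completed fails the run):
1. the tube lies seated in both vees, a cap beyond each, with the jaw still open (x of tube_centre in the frame of saddle between -0.004 and 0.004 m and y of tube_centre in the frame of saddle between -0.0105 and 0.0105 m and z of tube_centre in the frame of saddle between -0.004 and 0.003 m and angle between the y axis of tube_centre and the y axis of saddle, either way round below 0.06 rad and value of joint jaw above 0.6 rad), for 0.2 s.
2. the jaw is shut over the seated tube, the bolt still swung out (horizontal distance between tube_centre and saddle below 0.0115 m and z of tube_centre in the frame of saddle below 0.003 m and value of joint jaw below 0.06 rad and value of joint bolt above 0.2 rad), for 0.2 s.
At the end, for the whole second after the job is handed in: the tube lies at rest in both vees (within 4 mm across and in height, 10 mm along, 0.06 rad in direction), the jaw is shut (hinge under 0.06 rad) and the bolt stands upright in the slot (under 0.12 rad) (x of tube_centre in the frame of saddle between -0.004 and 0.004 m and y of tube_centre in the frame of saddle between -0.0105 and 0.0105 m and z of tube_centre in the frame of saddle between -0.004 and 0.003 m and angle between the y axis of tube_centre and the y axis of saddle, either way round below 0.06 rad and value of joint jaw below 0.06 rad and value of joint bolt below 0.12 rad and linear speed of tube below 0.02 m/s); the robot touches nothing.
It fails at once if the tube is dropped (falls free at over 0.6 m/s) (linear speed of tube above 0.6 m/s and contact force between the fingers and tube below 0.2 N).
It fails at once if the glass dish, a beaker or the brown bottle is displaced by more than 30 mm (distance of any of petri, small_beaker, beaker, amber_bottle from where it was at the start of the episode above 0.03 m).
It also fails if it takes over 67 s, if anything falls off the work surface, if the arm or the gripper's body presses on something with over 40 N, if the wrist force passes 120 N, or if a joint passes its speed limit or range.

ROBOT

A 7-joint arm with a two-finger parallel gripper is mounted at the origin on a cart in front of the work surface, level with it; the furniture and walls round the work are solid. World frame = base frame: x ahead of the robot, y to its left, z up, the work surface at z = 0. Lengths are in m, angles in rad, forces in N, time in s.
With the tool pointing down it reaches from about 0.425 to 1.025 m from the base axis. Payload 9.4 kg.
Tool frame: the origin (TCP) lies midway between the tips of the shut fingers; the grasp point (between the pads) lies 19 mm behind it; z points along the fingers, x is the direction in which the jaws open and shut, and the axes are right-handed (so a half turn about z gives the same grasp; the last joint's range is limited). The gripper opens to 85 mm and grips with 20 to 120 N. Pads are 22 mm wide; open, the fingers measure 114 mm over their backs; the gripper's body (76 mm by 85 mm) begins 54 mm behind the grasp point. The pads swing forward as they close: fully open they stand 13 mm farther back than shut.
Start: joints at [-1.306, 0.599, -0.003, 1.599, 0.002, 0.943, -0.08], TCP at [0.243, 0.683, 0.231] pointing down, gripper open.
Joint ranges: [-2.57, 2.57], [-0.35, 1.97], [-1.29, 1.29], [0.11, 2.56], [-1.05, 4.19], [0.11, 1.86], [-2.63, 2.63]. Speed limits (rad/s): [2.22, 2.22, 3.01, 3.01, 3.14, 3.14, 3.14].

INTERFACE

Orientations are given as [roll, pitch, yaw] about the fixed x, y, z axes, in that order (R = Rz(yaw) Ry(pitch) Rx(roll)).
In Python, from plant import get_state, snapshot, finish_job gives the robot as it stands. The module is installed in compiled form; this text tells all that it offers.
- The arm moves only by the tool play_rows, never from a script. Its argument "rows" is a list of rows, each an object with "rotation": the turn, a rotation vector about the tool's x, y, z in rad, a list of three; "dp": the shift along the tool's x, y, z in m, a list of three; "grip": the closure, from -1 (fully open) to 1 (shut). A call has 1 to 5 rows; each row shifts and turns the commanded pose from where the row before left it, along the tool's axes as they then stand; what a row does not reach is not made up. A row lasts 1/8 s, in which the tool goes at most 62.5 mm and 10.7 degrees, less where a joint would pass 70% of its speed; a pose out of reach is approached as far as the arm can. A call is refused whole if a number of a shift passes 0.0625 or a number of a turn 0.188, either way. A call with a gripper value outside its range is refused whole. The fingers move at their own pace and stop on an object; "squeeze" is the grip in N (left out, the last holds). Time passes only in rows, so rows that do not move let the fingers close. It gives the time, the measured TCP pose, the force and the opening at its end, in the units of the state.
- get_state(): the state, without advancing time (a new reading comes with each control period).
- snapshot(name): name is "scene" or "top"; returns a dict with "color" (400x640x3 uint8, red, green, blue), "fovy" (degrees; the focal length in pixels is half the picture's height over the tangent of half this angle, whatever the lens; pixels are square), "cx", "cy" (the principal point, pixels), "R" (3x3) and "t" (3): a world point X has camera coordinates R X + t. Camera axes: x right, y down, z forward; pixel columns grow to the right and rows downward; lengths in m; the calibration is good to about 2 mm. A picture is of the moment at which its call begins. There is no depth.
- finish_job(): hands the job in, once; it reports no verdict.
The state is a dict: "t": time; "joint_positions": joint angles; "joint_vel": joint speeds; "tau": joint torques, N m; "ee_pos": TCP position; "orientation": TCP orientation; "wrist_force": force on the tool from outside, world axes, zero at the start; "ft_torque": the same for the moment, N m; "gripper_width": finger opening in m.
Only numpy, scipy, OpenCV 4.12 (cv2) and the standard library are available. Lean on these libraries where they do the work, as an engineer would, in place of code of your own. Each camera call takes 0.05 s, during which the arm holds its last target. There are 200 camera calls.

## Working session

There is one attempt and no reset: what is moved stays moved. The work goes in short steps, Python scripts to look and compute and a tool call to move; the robot and the scene stay as the last step left them, time stands still between calls to the robot, and variables do not carry over. Pictures are saved under pics/ and viewed, about 8 in all and at most 12, crops included, and the job is handed in when it is done.

Besides the shell and the picture viewer there is one more tool, called as name(argument=value, ...), one argument or row to a line, values as JSON. play_rows: Moves the arm, as the interface text tells. Its arguments: {"type":"object","properties":{"rows":{"type":"array","items":{"type":"object","properties":{"rotation":{"type":"array","items":{"type":"number"}},"dp":{"type":"array","items":{"type":"number"}},"grip":{"type":"number"}}}},"squeeze":{"type":"number"}},"required":["rows"]}

```bash
mkdir -p pics; python3 - <<'E'
from plant import *
import cv2,pickle
s=get_state();print(s)
for n in("scene","top"):
    d=snapshot(n);pickle.dump(d,open(n+"0.pkl","wb"))
    cv2.imwrite(f"pics/{n}0.png",d["color"][:,:,::-1]);print(n,d["fovy"],d["cx"],d["cy"],d["R"],d["t"])
E
```

```text
{'t': 0.0, 'joint_positions': array([-1.30571628,  0.60017138, -0.00252728,  1.60011606,  0.00181513,
        0.94290103, -0.07980423]), 'joint_vel': array([-0.00066298, -0.00025469, -0.00080598, -0.00031166,  0.00153575,
       -0.00221283, -0.00057359]), 'tau': array([-1.19229429e-03, -7.76438642e+01,  1.56441227e+00, -2.58011019e+01,
        1.22415592e-02,  8.94150522e-03, -3.17257602e-06]), 'ee_pos': array([0.24286673, 0.68261641, 0.23038871]), 'orientation': array([3.14142588e+00, 1.58533593e-03, 1.22906612e+00]), 'wrist_force': array([ 0.78053449,  0.1164907 , -0.08788201]), 'ft_torque': array([-0.05342953, -0.02205167, -0.04240256]), 'gripper_width': 0.0852764676815689}
scene 50.880910562121755 316.9611237878621 196.41141320268483 [[-0.98658504  0.16320965  0.00354686]
 [ 0.08883436  0.55496913 -0.82711409]
 [-0.1369614  -0.8157033  -0.56202286]] [0.55772827 0.09861332 1.61541765]
top 43.962394207649965 311.72765516577607 198.44993851441063 [[-0.05548328 -0.99844137  0.0060362 ]
 [-0.9581204   0.05153966 -0.28168949]
 [ 0.28093934 -0.02141246 -0.95948663]] [-0.09292442  0.56831978  1.88569214]
```

View pics/scene0.png

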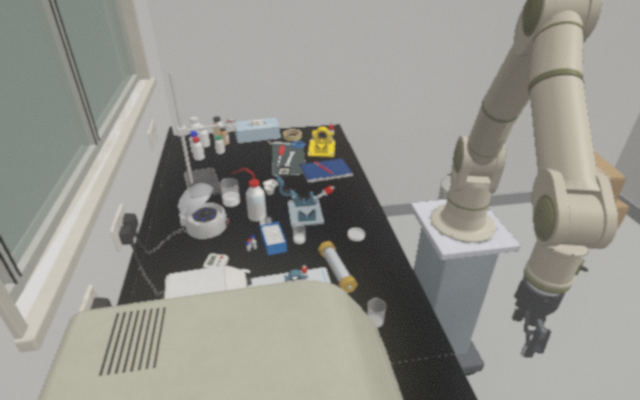

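View pics/top0.png

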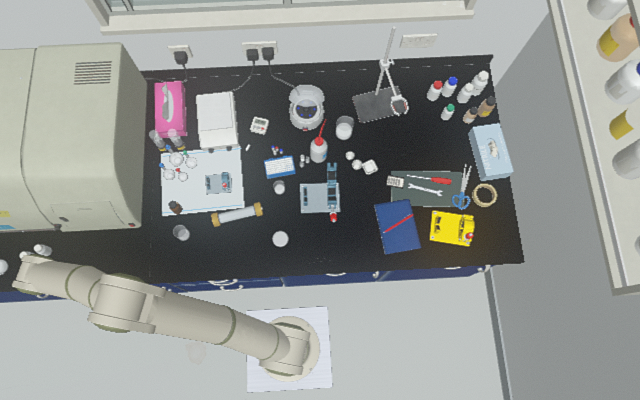

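The candidates are the clamp at top (320,197), a small one on the white mat at (218,182), and a yellow one at (452,228). Excluding yellow, the larger is (320,197). An enlarged crop should confirm it.

```bash
cat > h.py <<'E'
import numpy as np,cv2,pickle
from scipy.spatial.transform import Rotation as Rot
def cam(d):
    f=200/np.tan(np.radians(d["fovy"])/2)
    return np.array([[f,0,d["cx"]],[0,f,d["cy"]],[0,0,1]]),np.array(d["R"]),np.array(d["t"])
def proj(d,X):
    K,R,t=cam(d);p=(np.atleast_2d(X)@R.T+t)@K.T;return p[:,:2]/p[:,2:]
def ray(d,uv,z):
    K,R,t=cam(d);c=-R.T@t;v=R.T@np.linalg.solve(K,[uv[0],uv[1],1]);return c+v*(z-c[2])/v[2]
def crop(d,u0,v0,u1,v1,s,name,pts=None):
    im=cv2.resize(np.ascontiguousarray(d["color"][v0:v1,u0:u1,::-1]),None,fx=s,fy=s,interpolation=cv2.INTER_CUBIC)
    for col,P in (pts or []):
        for p in proj(d,P): cv2.circle(im,(int((p[0]-u0+.5)*s),int((p[1]-v0+.5)*s)),2,col,-1)
    cv2.imwrite("pics/"+name,im);return im
E
python3 - <<'E'
from h import *
t=pickle.load(open("top0.pkl","rb"));s=pickle.load(open("scene0.pkl","rb"))
a=crop(t,200,150,360,250,5,"c1t.png");b=crop(s,220,160,400,340,3,"c1s.png")
for n,uv,z in[("clamp",(320,197),.01),("tube",(237,214),.025)]: print(n,ray(t,uv,z))
E
```

```text
clamp [ 0.58786635 -0.15986672  0.01      ]
tube [0.52980503 0.1807541  0.025     ]
```

View pics/c1t.png

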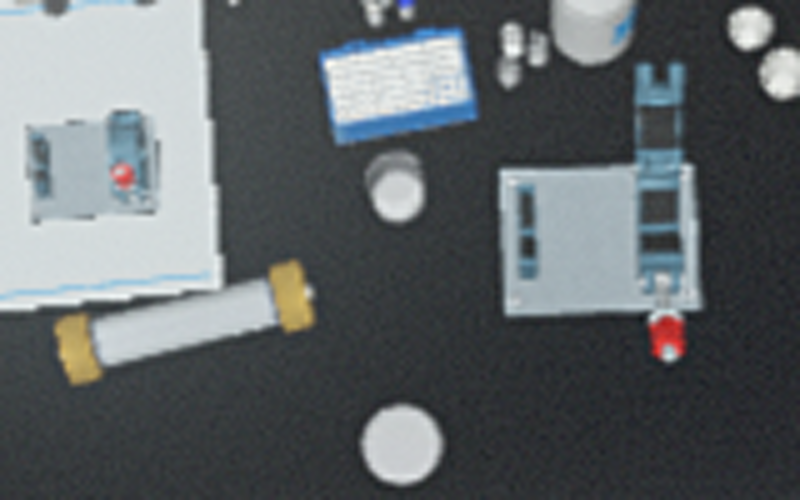

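View pics/c1s.png

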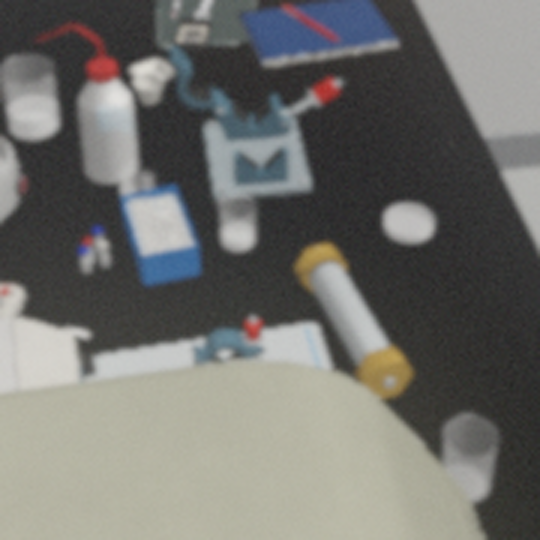

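The crops show one large clamp at top-crop (600,240), which is the one meant: it is not yellow and is larger than the one at (90,165). Its jaw fork is at (660,75), its knob at (667,335), and the tube caps are at (78,350) and (292,296). Next I fit the poses.

```bash
cat > fit.py <<'E'
from h import *
from scipy.optimize import least_squares
t=pickle.load(open("top0.pkl","rb"));s=pickle.load(open("scene0.pkl","rb"))
T=lambda x,y:(200+(x+.5)/5-.5,150+(y+.5)/5-.5)
S=lambda x,y:(220+(x+.5)/3-.5,160+(y+.5)/3-.5)
def C(p,P): # clamp frame->world
    c,sn=np.cos(p[2]),np.sin(p[2]);P=np.atleast_2d(P)
    return np.c_[p[0]+c*P[:,0]-sn*P[:,1],p[1]+sn*P[:,0]+c*P[:,1],P[:,2]]
def jawpt(q,l,o,y=-.049): # l along jaw from pin, o to outer side
    return [.042-l*np.cos(q)+o*np.sin(q),y,.062+l*np.sin(q)+o*np.cos(q)]
def boltpt(b,l): return [-.044-l*np.sin(b),-.049,.030+l*np.cos(b)]
if __name__=="__main__":
    cor=[[.062,.08,.01],[.062,-.08,.01],[-.062,-.08,.01],[-.062,.08,.01]]
    ct=np.array([T(500,171),T(692,165),T(701,309),T(506,316)])
    cs=np.array([S(313,190),S(215,195)])   # +y side: (-x),(+x)
    def res(p):
        kn=C(p,boltpt(p[4],.070))
        kt=C(p,boltpt(p[4],.092))
        f=C(p,[jawpt(p[3],.1,.004,-.049+.0125),jawpt(p[3],.1,.004,-.049-.0125)])
        return np.r_[(proj(t,C(p,cor))-ct).ravel(),(proj(s,C(p,[cor[3],cor[0]]))-cs).ravel()*.5,
          (proj(t,kn)-T(667,335)).ravel(),(proj(s,kn)-S(325,91)).ravel(),(proj(s,kt)-S(341,82)).ravel()*.5,(proj(t,f)-[T(645,66),T(677,66)]).ravel()]
    r=least_squares(res,[.588,-.16,0,2.1,.9]);print(np.round(r.x,4));print(np.round(r.fun,2))
    p=r.x;np.save("clamp.npy",p)
    print("knob",C(p,boltpt(p[4],.07)),"lip",C(p,jawpt(p[3],.076,.01)))
    # tube: brass blobs
    for d,b in((t,(195,195,270,235)),(s,(300,225,370,300))):
        im=d["color"][b[1]:b[3],b[0]:b[2]];hsv=cv2.cvtColor(im,cv2.COLOR_RGB2HSV)
        m=((hsv[...,0]>10)&(hsv[...,0]<30)&(hsv[...,1]>90)&(hsv[...,2]>60)).astype(np.uint8)
        n,_,st,ce=cv2.connectedComponentsWithStats(m)
        print([(st[i,4],np.round(ce[i]+b[:2],1),np.round(ray(d,ce[i]+b[:2],.028),4)) for i in range(1,n) if st[i,4]>15])
    for n,uv,z in[("petri",T(402,443),.015),("small_beaker",T(397,200),.058),("small2",T(393,165),.0),("beaker",(181,233),.035),("amber",(175,207),.09)]:print(n,np.round(ray(t,uv,z),3))
    sg=C(p,[[0,0,.058],[0,.1,.058],[0,-.1,.058]])
    crop(t,270,150,360,230,8,"fit.png",[((0,255,0),C(p,cor)),((0,0,255),C(p,[boltpt(p[4],l) for l in(0,.047,.07,.092)])),((0,255,255),C(p,[jawpt(p[3],l,0) for l in(0,.05,.1)]))])
E
python3 fit.py
```

```text
[ 0.5872 -0.1574 -0.0206  2.142   0.9703]
[-0.   -0.28  0.02 -0.28 -0.27 -0.31 -0.35 -0.45 -0.16 -0.82 -0.07 -0.27
  0.11  0.58  0.68 -0.92 -0.05 -0.44 -0.18  0.12 -0.22 -0.07]
knob [[ 0.48442074 -0.20426071  0.06955373]] lip [[ 0.67763625 -0.2082348   0.12052774]]
[(np.int32(86), array([257.9, 208.9]), array([0.5459, 0.0954, 0.028 ])), (np.int32(81), array([214.8, 219.5]), array([0.5111, 0.2699, 0.028 ]))]
[(np.int32(128), array([325.1, 245.9]), array([0.551 , 0.0846, 0.028 ])), (np.int32(209), array([348.5, 283.4]), array([0.5105, 0.2706, 0.028 ]))]
petri [0.423 0.011 0.015]
small_beaker [0.614 0.006 0.058]
small2 [0.663 0.01  0.   ]
beaker [0.461 0.403 0.035]
amber [0.554 0.415 0.09 ]
```

View pics/fit.png

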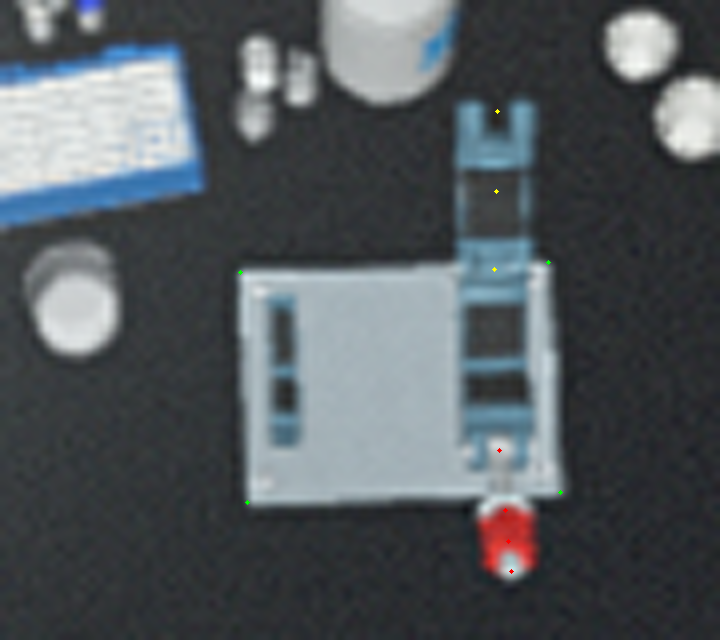

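```bash
cat > plan.py <<'E'
import sys
from h import *
from plant import get_state
def plan(wps,R=None,p=None):
    """wps: list of (x,y,z,yaw,nrows) tool-down; prints rows (dp in tool axes before the row's turn)"""
    s=get_state();p=s["ee_pos"] if p is None else np.array(p);R=Rot.from_euler("xyz",s["orientation"]) if R is None else R
    print("t",round(s["t"],2),"p",np.round(p,4),"rpy",np.round(R.as_euler("xyz"),3),"F",np.round(s["wrist_force"],1),"w",round(s["gripper_width"],4))
    for x,y,z,yaw,n in wps:
        G=Rot.from_euler("xyz",[np.pi,0,yaw]);rv=(R.inv()*G).as_rotvec()/n
        d=(np.array([x,y,z])-p)/n
        for i in range(n):
            print(" dp",np.round(R.inv().apply(d),4).tolist(),"rot",np.round(rv,3).tolist()); R=R*Rot.from_rotvec(rv)
        p=np.array([x,y,z]);print("--")
if __name__=="__main__":
    plan([tuple(float(v) for v in a.split(",")[:4])+(int(a.split(",")[4]),) for a in sys.argv[1:]])
E
python3 plan.py .527,.193,.20,.197,10 .527,.193,.09,.197,2
python3 - <<'E'
from h import *
t=pickle.load(open("top0.pkl","rb"));s=pickle.load(open("scene0.pkl","rb"))
def tri(a,b):
    A=[];B=[]
    for d,uv in((t,a),(s,b)):
        K,R,tt=cam(d);c=-R.T@tt;v=R.T@np.linalg.solve(K,[*uv,1]);v/=np.linalg.norm(v);M=np.eye(3)-np.outer(v,v);A.append(M);B.append(M@c)
    return np.linalg.lstsq(np.vstack(A),np.hstack(B),rcond=None)[0]
print("redcap",tri((319,142),(253,183)),"bottle front base",ray(t,(318.7,161.5),0),"right edge",ray(t,(326.8,157),.05))
E
```

```text
t 0.1 p [0.2429 0.6826 0.2305] rpy [3.141e+00 1.000e-03 1.229e+00] F [-0.1  0.2  0.7] w 0.0854
 dp [-0.0366, 0.0432, 0.0031] rot [0.0, 0.0, 0.103]
 dp [-0.032, 0.0467, 0.0031] rot [0.0, 0.0, 0.103]
 dp [-0.027, 0.0498, 0.0031] rot [0.0, 0.0, 0.103]
 dp [-0.0217, 0.0523, 0.0031] rot [0.0, 0.0, 0.103]
 dp [-0.0162, 0.0542, 0.0031] rot [0.0, 0.0, 0.103]
 dp [-0.0105, 0.0556, 0.0031] rot [0.0, 0.0, 0.103]
 dp [-0.0048, 0.0564, 0.0031] rot [0.0, 0.0, 0.103]
 dp [0.0011, 0.0566, 0.0031] rot [0.0, 0.0, 0.103]
 dp [0.0069, 0.0562, 0.0031] rot [0.0, 0.0, 0.103]
 dp [0.0127, 0.0552, 0.0031] rot [0.0, 0.0, 0.103]
--
 dp [-0.0, -0.0, 0.055] rot [-0.0, -0.0, -0.0]
 dp [-0.0, -0.0, 0.055] rot [-0.0, -0.0, -0.0]
--
redcap [ 0.77622904 -0.16466685  0.15093495] bottle front base [ 0.74772031 -0.16420675  0.        ] right edge [ 0.74702142 -0.19679092  0.05      ]
```

play_rows(
  rows=[
    {"dp": [-0.0366,0.0432,0.003],"rotation": [0,0,0.103],"grip": -1},
    {"dp": [-0.032,0.0467,0.003],"rotation": [0,0,0.103],"grip": -1},
    {"dp": [-0.027,0.0498,0.003],"rotation": [0,0,0.103],"grip": -1},
    {"dp": [-0.0217,0.0523,0.003],"rotation": [0,0,0.103],"grip": -1},
    {"dp": [-0.0162,0.0542,0.003],"rotation": [0,0,0.103],"grip": -1},
  ],
  squeeze=60,
)

```text
t: 0.72
ee_pos: [0.3858, 0.4365, 0.2161]
orientation: [3.141, 0.0, 0.711]
wrist_force: [0.8, 1.5, 0.7]
gripper_width: 0.0857
```

play_rows(
  rows=[
    {"dp": [-0.0105,0.0556,0.003],"rotation": [0,0,0.103],"grip": -1},
    {"dp": [-0.0048,0.0564,0.003],"rotation": [0,0,0.103],"grip": -1},
    {"dp": [0.001,0.0566,0.003],"rotation": [0,0,0.103],"grip": -1},
    {"dp": [0.007,0.0562,0.003],"rotation": [0,0,0.103],"grip": -1},
    {"dp": [0.0127,0.0552,0.003],"rotation": [0,0,0.103],"grip": -1},
  ],
)

```text
t: 1.35
ee_pos: [0.5283, 0.192, 0.2011]
orientation: [3.142, 0.0, 0.196]
wrist_force: [0.3, 0.5, -0.2]
gripper_width: 0.0853
```

```bash
python3 plan.py .5265,.1925,.08,.197,2 .5265,.1925,.008,.197,2; python3 - <<'E'
from h import *
from plant import *
d=snapshot("scene");pickle.dump(d,open("scene1.pkl","wb"));crop(d,240,180,400,320,4,"s1.png")
E
```

```text
t 1.35 p [0.5283 0.192  0.2011] rpy [3.142 0.    0.196] F [ 0.3  0.5 -0.2] w 0.0853
 dp [-0.0008, -0.0004, 0.0606] rot [0.0, 0.0, -0.001]
 dp [-0.0008, -0.0004, 0.0606] rot [0.0, 0.0, -0.001]
--
 dp [-0.0, -0.0, 0.036] rot [-0.0, -0.0, -0.0]
 dp [-0.0, -0.0, 0.036] rot [-0.0, -0.0, -0.0]
--
```

View pics/s1.png

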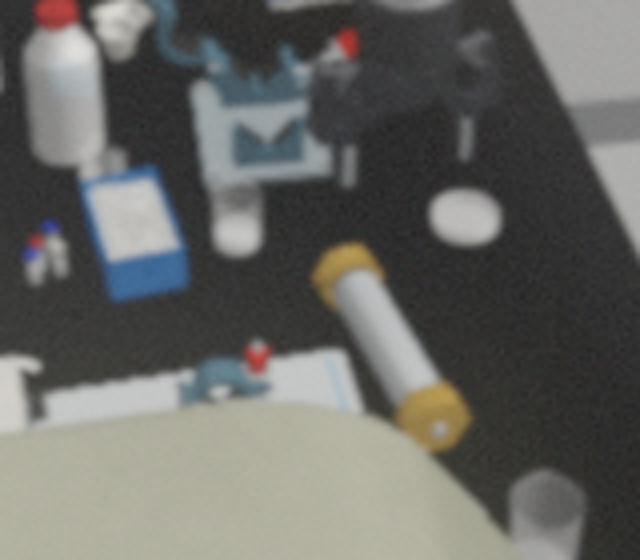

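The fingers (346,165) and (466,140) hang over the line of the tube, whose near cap is at (435,415) and far cap at (348,270). I'm going down to grip.

play_rows(
  rows=[
    {"dp": [-0.001,0,0.06],"rotation": [0,0,0],"grip": -1},
    {"dp": [-0.001,0,0.06],"rotation": [0,0,0],"grip": -1},
    {"dp": [0,0,0.036],"rotation": [0,0,0],"grip": -1},
    {"dp": [0,0,0.036],"rotation": [0,0,0],"grip": -1},
    {"dp": [0,0,0],"rotation": [0,0,0],"grip": 1},
  ],
)

```text
t: 2.02
ee_pos: [0.524, 0.1927, 0.0071]
orientation: [3.141, 0.005, 0.199]
wrist_force: [-0.1, 0.3, 0.4]
gripper_width: 0.0697
```

play_rows(
  rows=[
    {"dp": [0,0,0],"rotation": [0,0,0],"grip": 1},
    {"dp": [0,0,0],"rotation": [0,0,0],"grip": 1},
    {"dp": [0,0,0],"rotation": [0,0,0],"grip": 1},
    {"dp": [0,0,0],"rotation": [0,0,0],"grip": 1},
    {"dp": [0,0,0],"rotation": [0,0,0],"grip": 1},
  ],
)

```text
t: 2.65
ee_pos: [0.5273, 0.1938, 0.0113]
orientation: [-3.141, -0.004, 0.199]
wrist_force: [1.2, -0.6, 8.1]
gripper_width: 0.0383
```

play_rows(
  rows=[
    {"dp": [0,0,-0.01],"rotation": [0,0,0],"grip": 1},
    {"dp": [0,0,-0.03],"rotation": [0,0,0],"grip": 1},
    {"dp": [0,0,-0.045],"rotation": [0,0,0],"grip": 1},
    {"dp": [0,0,-0.045],"rotation": [0,0,0],"grip": 1},
    {"dp": [0,0,0],"rotation": [0,0,0],"grip": 1},
  ],
)

```text
t: 3.28
ee_pos: [0.5266, 0.1938, 0.1427]
orientation: [-3.14, -0.005, 0.199]
wrist_force: [0.3, 0.0, -7.3]
gripper_width: 0.0377
```

```bash
python3 plan.py .587,-.147,.14,-.0206,9
```

```text
t 3.27 p [0.5266 0.1938 0.1427] rpy [-3.14  -0.005  0.199] F [ 0.3  0.  -7.3] w 0.0377
 dp [-0.0009, 0.0384, 0.0002] rot [-0.0, -0.001, 0.024]
 dp [0.0, 0.0385, 0.0002] rot [-0.0, -0.001, 0.024]
 dp [0.001, 0.0384, 0.0003] rot [-0.0, -0.001, 0.024]
 dp [0.0019, 0.0384, 0.0003] rot [-0.0, -0.001, 0.024]
 dp [0.0028, 0.0384, 0.0003] rot [-0.0, -0.001, 0.024]
 dp [0.0038, 0.0383, 0.0003] rot [-0.0, -0.001, 0.024]
 dp [0.0047, 0.0382, 0.0003] rot [-0.0, -0.001, 0.024]
 dp [0.0056, 0.038, 0.0003] rot [-0.0, -0.001, 0.024]
 dp [0.0066, 0.0379, 0.0003] rot [-0.0, -0.001, 0.024]
--
```

play_rows(
  rows=[
    {"dp": [-0.001,0.0384,0],"rotation": [0,0,0.024],"grip": 1},
    {"dp": [0,0.0385,0],"rotation": [0,0,0.024],"grip": 1},
    {"dp": [0.001,0.0384,0],"rotation": [0,0,0.024],"grip": 1},
    {"dp": [0.002,0.0384,0],"rotation": [0,0,0.024],"grip": 1},
    {"dp": [0.003,0.0384,0],"rotation": [0,0,0.024],"grip": 1},
  ],
)

```text
t: 3.9
ee_pos: [0.5582, 0.003, 0.1379]
orientation: [-3.141, 0.003, 0.079]
wrist_force: [0.9, -0.2, -5.8]
gripper_width: 0.038
```

play_rows(
  rows=[
    {"dp": [0.004,0.0383,0],"rotation": [0,0,0.024],"grip": 1},
    {"dp": [0.005,0.0382,0],"rotation": [0,0,0.024],"grip": 1},
    {"dp": [0.0055,0.038,0],"rotation": [0,0,0.024],"grip": 1},
    {"dp": [0.0065,0.0379,0],"rotation": [0,0,0.024],"grip": 1},
    {"dp": [0,0,0],"rotation": [0,0,0],"grip": 1},
  ],
)

```text
t: 4.53
ee_pos: [0.5858, -0.1512, 0.1379]
orientation: [3.14, 0.002, -0.022]
wrist_force: [-0.6, 0.8, -7.0]
gripper_width: 0.0382
```

```bash
python3 plan.py .587,-.147,.0443,-.0206,3; python3 - <<'E'
from h import *
from plant import *
from fit import C
p=np.load("clamp.npy");s=get_state();e=s["ee_pos"]
y=np.array([-np.sin(p[2]),np.cos(p[2]),0]);c=e-.01*y;c[2]=e[2]+.0137
P=[c+y*k for k in(-.104,-.1,-.075,0,.075,.1,.104)]
d=snapshot("top");a=crop(d,270,150,360,230,6,"a.png",[((0,0,255),P)])
d=snapshot("scene");b=crop(d,250,140,360,270,4,"b.png",[((0,0,255),P)])
h=max(a.shape[0],b.shape[0]);pad=lambda i:cv2.copyMakeBorder(i,0,h-i.shape[0],0,0,0)
im=np.hstack([a[:,:360] if 0 else a,pad(b)[:, :]]) if 0 else np.hstack([pad(a),pad(b)]);im=cv2.resize(im,None,fx=800/im.shape[1],fy=800/im.shape[1]);cv2.imwrite("pics/s2.png",im)
E
```

```text
t 4.53 p [ 0.5858 -0.1512  0.1379] rpy [ 3.14e+00  2.00e-03 -2.20e-02] F [-0.6  0.8 -7. ] w 0.0382
 dp [0.0004, -0.0015, 0.0312] rot [0.001, 0.001, -0.001]
 dp [0.0004, -0.0015, 0.0312] rot [0.001, 0.001, -0.001]
 dp [0.0004, -0.0014, 0.0312] rot [0.001, 0.001, -0.001]
--
```

View pics/s2.png

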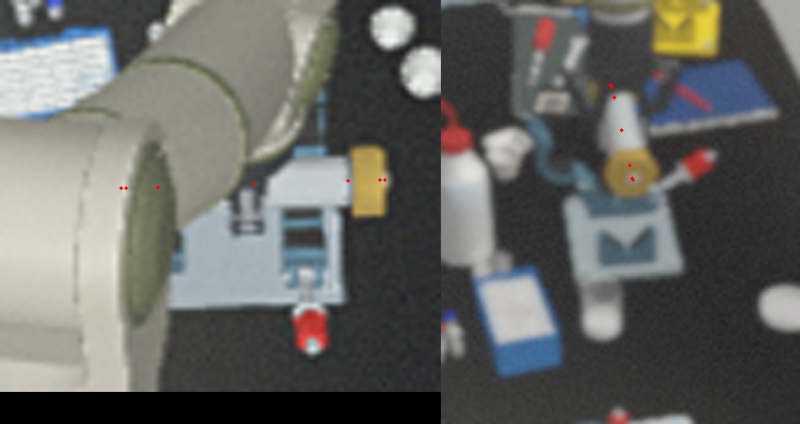

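The top dots fall about 3–4 mm short of the −y cap, which spans columns 352–386, so the grip is about 13.5 mm off the tube's centre. The scene dots match the near cap at (632,177). I correct y by +7 mm while lowering.

play_rows(
  rows=[
    {"dp": [0.0006,-0.0035,0.025],"rotation": [0,0,0],"grip": 1},
    {"dp": [0.0006,-0.0035,0.03],"rotation": [0,0,0],"grip": 1},
    {"dp": [0,0,0.02],"rotation": [0,0,0],"grip": 1},
    {"dp": [0,0,0.01],"rotation": [0,0,0],"grip": 1},
    {"dp": [0,0,0],"rotation": [0,0,0],"grip": 1},
  ],
)

```text
t: 5.25
ee_pos: [0.5879, -0.1396, 0.0536]
orientation: [-3.141, 0.002, -0.016]
wrist_force: [0.0, 0.3, -6.2]
gripper_width: 0.0383
```

play_rows(
  rows=[
    {"dp": [0,0,0.003],"rotation": [0,0,0],"grip": 1},
    {"dp": [0,0,0.003],"rotation": [0,0,0],"grip": 1},
    {"dp": [0,0,0],"rotation": [0,0,0],"grip": 1},
  ],
)

```text
t: 5.62
ee_pos: [0.5884, -0.1405, 0.0485]
orientation: [-3.142, -0.0, -0.017]
wrist_force: [-0.8, 0.5, -7.1]
gripper_width: 0.0378
```

play_rows(
  rows=[
    {"dp": [0,0.003,0.0],"rotation": [0,0,0],"grip": 1},
    {"dp": [0,0,0.003],"rotation": [0,0,0],"grip": 1},
    {"dp": [0,0,0],"rotation": [0,0,0],"grip": 1},
  ],
)

```text
t: 6.0
ee_pos: [0.5881, -0.1435, 0.0451]
orientation: [-3.142, 0.0, -0.017]
wrist_force: [-0.3, 0.3, -6.7]
gripper_width: 0.038
```

play_rows(
  rows=[
    {"dp": [0,0,0.003],"rotation": [0,0,0],"grip": 1},
    {"dp": [0,0,0],"rotation": [0,0,0],"grip": 1},
  ],
)

```text
t: 6.25
ee_pos: [0.5883, -0.1435, 0.0442]
orientation: [-3.141, -0.001, -0.018]
wrist_force: [-6.1, 1.4, 16.9]
gripper_width: 0.0382
```

```bash
python3 - <<'E'
from h import *
from plant import *
p=np.load("clamp.npy")
s=get_state();print(s["ee_pos"],s["wrist_force"],s["ft_torque"])
d=snapshot("top");pickle.dump(d,open("top2.pkl","wb"));a=crop(d,300,160,360,220,9,"a.png")
e=snapshot("scene");pickle.dump(e,open("scene2.pkl","wb"));b=crop(e,270,160,340,250,6,"b.png");cv2.imwrite("pics/s3.png",cv2.resize(np.hstack([a,b[:540,:420]]),(800,450)))
E
```

```text
[ 0.58829579 -0.14346018  0.04421976] [-6.11029896  1.44003016 16.93248751] [ 0.38238843  1.2192478  -0.23312016]
```

View pics/s3.png

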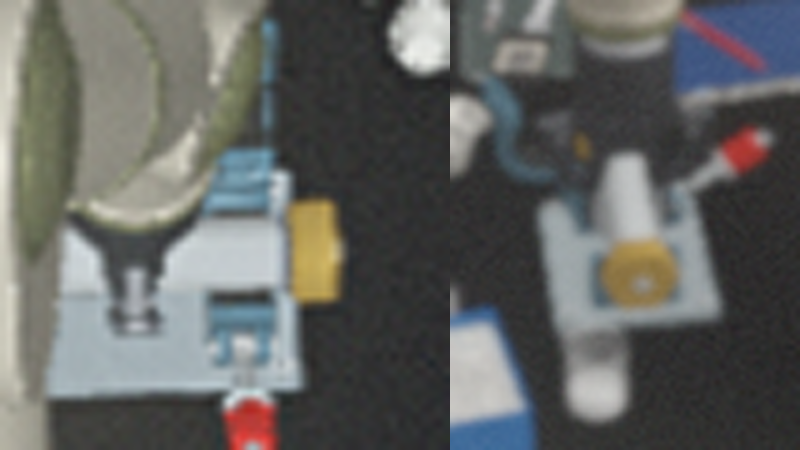

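The tube rests in the vees: the −y cap at (290–341) stands about 8 mm beyond the wide vee (208–275). Contact came at the predicted height. I release, then rise.

play_rows(
  rows=[
    {"dp": [-0.001,0,-0.002],"rotation": [0,0,0],"grip": 0.6},
    {"dp": [0,0,0],"rotation": [0,0,0],"grip": 0},
    {"dp": [0,0,0],"rotation": [0,0,0],"grip": -0.7},
    {"dp": [0,0,0],"rotation": [0,0,0],"grip": -0.7},
  ],
)

```text
t: 6.85
ee_pos: [0.5876, -0.1435, 0.0443]
orientation: [3.141, -0.0, -0.017]
wrist_force: [-0.1, -0.8, -0.2]
gripper_width: 0.0725
```

play_rows(
  rows=[
    {"dp": [0,0,-0.02],"rotation": [0,0,0],"grip": -0.7},
    {"dp": [0,0,-0.04],"rotation": [0,0,0],"grip": -0.7},
    {"dp": [0,0,-0.06],"rotation": [0,0,0],"grip": -0.7},
    {"dp": [0,0,-0.06],"rotation": [0,0,0],"grip": 1},
    {"dp": [0,0,0],"rotation": [0,0,0],"grip": 1},
  ],
)

```text
t: 7.48
ee_pos: [0.5896, -0.1442, 0.2291]
orientation: [3.141, -0.008, -0.017]
wrist_force: [0.6, -0.1, -0.8]
gripper_width: 0.0369
```

```bash
python3 - <<'E'
from plan import plan
from h import *
from fit import C,jawpt
p=np.load("clamp.npy")
print("tip outer",C(p,[jawpt(p[3],.1,.01),jawpt(p[3],.076,.01)]))
w=C(p,[[.13,-.049,.2],[.13,-.049,.118]])
plan([(w[0][0],w[0][1],.225,1.55,9),(w[1][0],w[1][1],.118,1.55,2)])
E
```

```text
tip outer [[ 0.69060935 -0.20850163  0.14071753]
 [ 0.67763625 -0.2082348   0.12052774]]
t 7.47 p [ 0.5896 -0.1442  0.2291] rpy [ 3.141 -0.008 -0.017] F [ 0.6 -0.1 -0.8] w 0.0369
 dp [0.0142, 0.007, 0.0006] rot [0.001, -0.001, -0.174]
 dp [0.0128, 0.0093, 0.0006] rot [0.001, -0.001, -0.174]
 dp [0.0109, 0.0114, 0.0006] rot [0.001, -0.001, -0.174]
 dp [0.0088, 0.0131, 0.0005] rot [0.001, -0.001, -0.174]
 dp [0.0064, 0.0144, 0.0005] rot [0.001, -0.001, -0.174]
 dp [0.0038, 0.0153, 0.0005] rot [0.001, -0.001, -0.174]
 dp [0.0011, 0.0158, 0.0005] rot [0.001, -0.001, -0.174]
 dp [-0.0016, 0.0157, 0.0005] rot [0.001, -0.001, -0.174]
 dp [-0.0043, 0.0152, 0.0005] rot [0.001, -0.001, -0.174]
--
 dp [0.0, -0.0, 0.0535] rot [0.0, 0.0, 0.0]
 dp [0.0, -0.0, 0.0535] rot [0.0, 0.0, 0.0]
--
```

play_rows(
  rows=[
    {"dp": [0.0142,0.007,0],"rotation": [0,0,-0.174],"grip": 1},
    {"dp": [0.0128,0.0093,0],"rotation": [0,0,-0.174],"grip": 1},
    {"dp": [0.0109,0.0114,0],"rotation": [0,0,-0.174],"grip": 1},
    {"dp": [0.0088,0.0131,0],"rotation": [0,0,-0.174],"grip": 1},
    {"dp": [0.0064,0.0144,0],"rotation": [0,0,-0.174],"grip": 1},
  ],
)

```text
t: 8.1
ee_pos: [0.6576, -0.1796, 0.2232]
orientation: [-3.14, 0.001, 0.859]
wrist_force: [0.2, 0.6, 0.5]
gripper_width: -0.0004
```

play_rows(
  rows=[
    {"dp": [0.0038,0.0153,0],"rotation": [0,0,-0.174],"grip": 1},
    {"dp": [0.0011,0.0158,0],"rotation": [0,0,-0.174],"grip": 1},
    {"dp": [-0.0016,0.0157,0],"rotation": [0,0,-0.174],"grip": 1},
    {"dp": [-0.0043,0.0152,0],"rotation": [0,0,-0.174],"grip": 1},
    {"dp": [0,0,0],"rotation": [0,0,0],"grip": 1},
  ],
)

```text
t: 8.72
ee_pos: [0.7138, -0.2089, 0.2228]
orientation: [-3.14, -0.001, 1.547]
wrist_force: [-1.4, -0.3, -0.0]
gripper_width: -0.0001
```

```bash
python3 - <<'E'
from plan import plan
from h import *
from fit import C,jawpt
p=np.load("clamp.npy")
w=C(p,[[.128,-.049,.118]])[0]
R=[]
# finger bottom -x edge contact; finger half thickness 11 mm
W=[(w[0],w[1],.16,1.55,1),(w[0],w[1],.118,1.55,1)]
for q in(2.0,1.8,1.6,1.4,1.2,1.0,.8,.6,.4,.2,.0):
    l=.09
    if q>1.57: x,z=jawpt(q,.1,.01)[0]+.011,.12+.02*(2.1-q)
    else:
        c=jawpt(q,l,.01); x,z=c[0]+.011*np.sin(q),c[2]
    g=C(p,[[x,-.049,z]])[0];W.append((g[0],g[1],g[2],1.55,1));print(q,np.round([x,z],3),np.round(g,3))
plan(W)
E
```

```text
2.0 [0.104 0.122] [ 0.69  -0.208  0.122]
1.8 [0.085 0.126] [ 0.672 -0.208  0.126]
1.6 [0.066 0.13 ] [ 0.652 -0.208  0.13 ]
1.4 [0.047 0.152] [ 0.634 -0.207  0.152]
1.2 [0.029 0.15 ] [ 0.615 -0.207  0.15 ]
1.0 [0.011 0.143] [ 0.597 -0.207  0.143]
0.8 [-0.006  0.134] [ 0.581 -0.206  0.134]
0.6 [-0.02   0.121] [ 0.566 -0.206  0.121]
0.4 [-0.033  0.106] [ 0.553 -0.206  0.106]
0.2 [-0.042  0.09 ] [ 0.544 -0.205  0.09 ]
0.0 [-0.048  0.072] [ 0.538 -0.205  0.072]
t 8.72 p [ 0.7138 -0.2089  0.2228] rpy [-3.140e+00 -1.000e-03  1.547e+00] F [-1.4 -0.3 -0. ] w -0.0001
 dp [-0.0001, 0.0004, 0.0628] rot [-0.001, -0.001, -0.003]
--
 dp [-0.0, -0.0, 0.042] rot [0.0, -0.0, -0.0]
--
 dp [-0.0, -0.0243, -0.004] rot [-0.0, 0.0, 0.0]
--
 dp [-0.0, -0.0182, -0.004] rot [-0.0, -0.0, -0.0]
--
 dp [-0.0, -0.0195, -0.004] rot [-0.0, 0.0, 0.0]
--
 dp [-0.0, -0.0185, -0.0224] rot [-0.0, -0.0, -0.0]
--
 dp [-0.0, -0.0184, 0.0029] rot [-0.0, 0.0, 0.0]
--
 dp [-0.0, -0.0179, 0.0064] rot [-0.0, -0.0, -0.0]
--
 dp [-0.0, -0.0167, 0.0096] rot [-0.0, 0.0, 0.0]
--
 dp [-0.0, -0.0148, 0.0125] rot [-0.0, -0.0, -0.0]
--
 dp [-0.0, -0.0123, 0.0148] rot [-0.0, 0.0, 0.0]
--
 dp [-0.0, -0.0093, 0.0166] rot [-0.0, -0.0, -0.0]
--
 dp [-0.0, -0.006, 0.0177] rot [-0.0, 0.0, 0.0]
--
```

play_rows(
  rows=[
    {"dp": [0,0,0.06],"rotation": [0,0,0],"grip": 1},
    {"dp": [0,0,0.044],"rotation": [0,0,0],"grip": 1},
    {"dp": [0,-0.012,0],"rotation": [0,0,0],"grip": 1},
    {"dp": [0,-0.012,-0.004],"rotation": [0,0,0],"grip": 1},
    {"dp": [0,-0.01,-0.006],"rotation": [0,0,0],"grip": 1},
  ],
)

```text
t: 9.35
ee_pos: [0.6796, -0.2068, 0.1327]
orientation: [3.139, -0.0, 1.549]
wrist_force: [0.3, 3.4, -1.8]
gripper_width: 0.0002
```

play_rows(
  rows=[
    {"dp": [0,-0.01,-0.006],"rotation": [0,0,0],"grip": 1},
    {"dp": [0,-0.01,-0.006],"rotation": [0,0,0],"grip": 1},
    {"dp": [0,-0.01,-0.006],"rotation": [0,0,0],"grip": 1},
    {"dp": [0,-0.01,-0.003],"rotation": [0,0,0],"grip": 1},
    {"dp": [0,-0.009,0],"rotation": [0,0,0],"grip": 1},
  ],
)

```text
t: 9.98
ee_pos: [0.6308, -0.2058, 0.1522]
orientation: [3.14, -0.0, 1.549]
wrist_force: [1.7, 6.2, -3.2]
gripper_width: 0.0001
```

```bash
python3 - <<'E'
from h import *
from plant import *
from fit import C,jawpt
s=get_state();print(s["ee_pos"],s["wrist_force"])
e=snapshot("scene");b=crop(e,250,130,350,230,6,"s4.png")
E
```

```text
[ 0.63077982 -0.20581629  0.15223346] [ 1.66942007  6.19590292 -3.19005827]
```

View pics/s4.png

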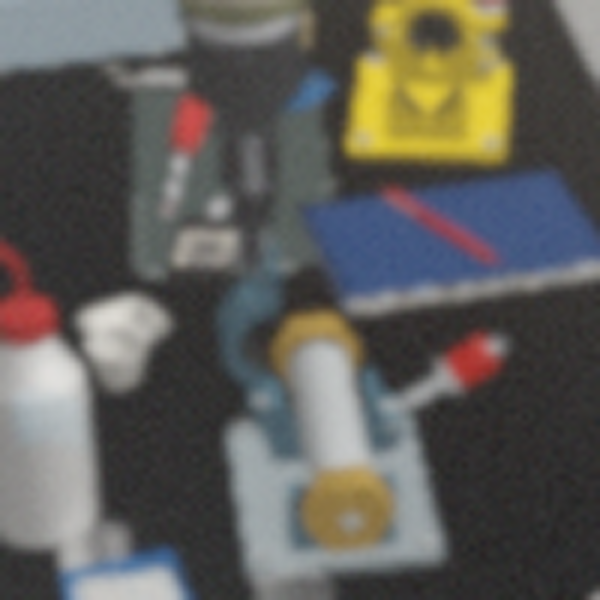

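The jaw has come up to about vertical, with its tip near (265,265). The tube lies in the vees with the near cap at (348,508), and the bolt is still out. I continue the arc down.

play_rows(
  rows=[
    {"dp": [-0.001,-0.01,0.001],"rotation": [0,0,0],"grip": 1},
    {"dp": [0,-0.01,0.002],"rotation": [0,0,0],"grip": 1},
    {"dp": [0,-0.009,0.003],"rotation": [0,0,0],"grip": 1},
    {"dp": [0,-0.009,0.0035],"rotation": [0,0,0],"grip": 1},
    {"dp": [0,-0.0085,0.0045],"rotation": [0,0,0],"grip": 1},
  ],
)

```text
t: 10.65
ee_pos: [0.5847, -0.205, 0.1381]
orientation: [3.14, -0.001, 1.55]
wrist_force: [3.0, 7.7, -1.7]
gripper_width: -0.0001
```

play_rows(
  rows=[
    {"dp": [0,-0.0085,0.005],"rotation": [0,0,0],"grip": 1},
    {"dp": [0,-0.0075,0.006],"rotation": [0,0,0],"grip": 1},
    {"dp": [0,-0.0075,0.0065],"rotation": [0,0,0],"grip": 1},
    {"dp": [0,-0.006,0.007],"rotation": [0,0,0],"grip": 1},
    {"dp": [0,-0.006,0.0078],"rotation": [0,0,0],"grip": 1},
  ],
)

```text
t: 11.28
ee_pos: [0.5497, -0.2042, 0.1058]
orientation: [3.139, -0.001, 1.55]
wrist_force: [3.6, 8.7, -1.3]
gripper_width: -0.0001
```

```bash
python3 - <<'E'
from plan import plan
from h import *
from fit import C
p=np.load("clamp.npy")
plan([tuple(C(p,[[x,-.049,z]])[0])+(1.55,2) for x,z in((-.042,.09),(-.0475,.0725))])
E
```

```text
t 11.28 p [ 0.5497 -0.2042  0.1058] rpy [ 3.139e+00 -1.000e-03  1.550e+00] F [ 3.6  8.7 -1.3] w -0.0001
 dp [-0.0007, -0.0028, 0.0079] rot [0.001, -0.001, 0.0]
 dp [-0.0007, -0.0028, 0.0079] rot [0.001, -0.001, 0.0]
--
 dp [-0.0, -0.0027, 0.0088] rot [0.0, 0.0, 0.0]
 dp [-0.0, -0.0027, 0.0088] rot [0.0, 0.0, 0.0]
--
```

```bash
python3 - <<'E'
from h import *
from plant import *
from fit import C,jawpt
p=np.load("clamp.npy")
J=lambda q:C(p,[jawpt(q,.1,.01,-.049+.018),jawpt(q,.1,.01,-.049-.018),jawpt(q,.076,.01)])
d=snapshot("top");a=crop(d,290,160,350,230,7,"a.png")
e=snapshot("scene");b=crop(e,275,150,345,220,7,"b.png",[((0,0,255),J(.4)),((0,255,0),J(.9))])
print(a.shape,b.shape);im=np.hstack([a,b]) if a.shape[0]==b.shape[0] else None
cv2.imwrite("pics/s5.png",cv2.resize(im,(800,int(im.shape[0]*800/im.shape[1]))))
E
```

```text
(490, 420, 3) (490, 490, 3)
```

View pics/s5.png

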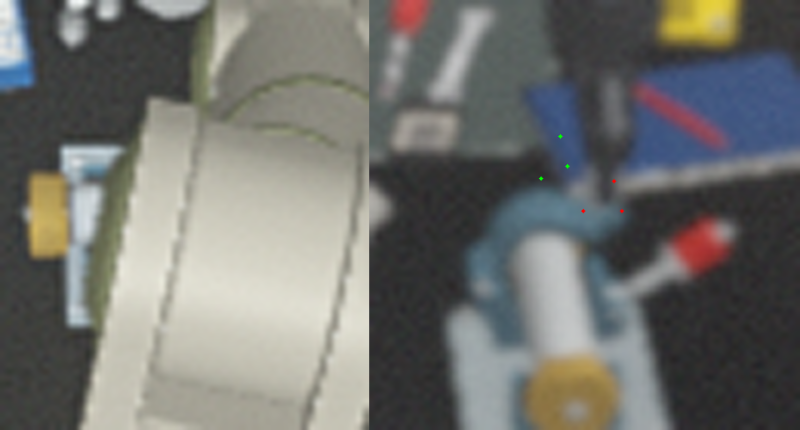

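The jaw fork end is near (622,211), matching the predicted points for 0.4 rad, and the finger is on it. I continue down.

play_rows(
  rows=[
    {"dp": [-0.001,-0.003,0.008],"rotation": [0,0,0],"grip": 1},
    {"dp": [-0.001,-0.003,0.008],"rotation": [0,0,0],"grip": 1},
    {"dp": [0,-0.0025,0.008],"rotation": [0,0,0],"grip": 1},
    {"dp": [0,-0.0025,0.007],"rotation": [0,0,0],"grip": 1},
    {"dp": [0,0,0],"rotation": [0,0,0],"grip": 1},
  ],
)

```text
t: 12.0
ee_pos: [0.5378, -0.2042, 0.0741]
orientation: [-3.141, -0.003, 1.552]
wrist_force: [1.4, 14.3, -1.8]
gripper_width: -0.0
```

play_rows(
  rows=[
    {"dp": [0,0,0.002],"rotation": [0,0,0],"grip": 1},
    {"dp": [0,0,0],"rotation": [0,0,0],"grip": 1},
  ],
)

```text
t: 12.25
ee_pos: [0.5376, -0.2043, 0.0723]
orientation: [-3.141, -0.003, 1.552]
wrist_force: [-0.8, 14.6, -1.8]
gripper_width: -0.0002
```

play_rows(
  rows=[
    {"dp": [0.003,0,0],"rotation": [0,0,0],"grip": 1},
    {"dp": [0,0,0],"rotation": [0,0,0],"grip": 1},
  ],
)

```text
t: 12.5
ee_pos: [0.5376, -0.2038, 0.0725]
orientation: [3.142, -0.0, 1.55]
wrist_force: [-0.6, 7.5, -0.6]
gripper_width: 0.0004
```

play_rows(
  rows=[
    {"dp": [0,0,0.002],"rotation": [0,0,0],"grip": 1},
    {"dp": [0,0,0],"rotation": [0,0,0],"grip": 1},
  ],
)

```text
t: 12.75
ee_pos: [0.5374, -0.2038, 0.0703]
orientation: [-3.141, -0.001, 1.55]
wrist_force: [-1.0, 6.3, -1.1]
gripper_width: -0.0007
```

There is no reaction from below, only sideways force, so the thin fingertips have slipped into the 14 mm slot. I'll lift out and turn 90° so the 22 mm pad width bridges the slot.

play_rows(
  rows=[
    {"dp": [0.0015,0,0],"rotation": [0,0,0],"grip": 1},
    {"dp": [0,0,-0.012],"rotation": [0,0,0],"grip": 1},
    {"dp": [0,0,-0.025],"rotation": [0,0,0],"grip": 1},
    {"dp": [0,0,-0.03],"rotation": [0,0,0],"grip": 1},
    {"dp": [0,0,0],"rotation": [0,0,0.174],"grip": 1},
  ],
)

```text
t: 13.38
ee_pos: [0.5392, -0.2048, 0.1405]
orientation: [3.136, 0.001, 1.37]
wrist_force: [-0.3, -0.9, -0.4]
gripper_width: 0.0002
```

play_rows(
  rows=[
    {"dp": [0,0,0],"rotation": [0,0,0.174],"grip": 1},
    {"dp": [0,0,0],"rotation": [0,0,0.174],"grip": 1},
    {"dp": [0,0,0],"rotation": [0,0,0.174],"grip": 1},
    {"dp": [0,0,0],"rotation": [0,0,0.174],"grip": 1},
    {"dp": [0,0,0],"rotation": [0,0,0.174],"grip": 1},
  ],
)

```text
t: 14.0
ee_pos: [0.5383, -0.204, 0.1384]
orientation: [3.14, -0.001, 0.498]
wrist_force: [-0.3, 0.9, -0.1]
gripper_width: 0.0
```

play_rows(
  rows=[
    {"dp": [0,0,0],"rotation": [0,0,0.174],"grip": 1},
    {"dp": [0,0,0],"rotation": [0,0,0.174],"grip": 1},
    {"dp": [0,0,0],"rotation": [0,0,0.174],"grip": 1},
    {"dp": [0,0,0],"rotation": [0,0,0],"grip": 1},
  ],
)

```text
t: 14.5
ee_pos: [0.5383, -0.2036, 0.138]
orientation: [3.141, -0.001, -0.016]
wrist_force: [-0.2, 0.2, 0.1]
gripper_width: -0.0002
```

```bash
python3 - <<'E'
from plan import plan
from h import *
from plant import *
from fit import C,jawpt
p=np.load("clamp.npy")
plan([(.541,-.203,.10,-.02,1)])
J=lambda q:C(p,[jawpt(q,.1,.01,-.049+.018),jawpt(q,.1,.01,-.049-.018),jawpt(q,.076,.01)])
e=snapshot("scene");crop(e,275,150,345,220,8,"s6.png",[((0,0,255),J(0)),((0,255,0),J(.3))])
E
```

```text
t 14.5 p [ 0.5383 -0.2036  0.138 ] rpy [ 3.141e+00 -1.000e-03 -1.600e-02] F [-0.2  0.2  0.1] w -0.0002
 dp [0.0026, -0.0006, 0.038] rot [0.001, -0.001, 0.004]
--
```

View pics/s6.png

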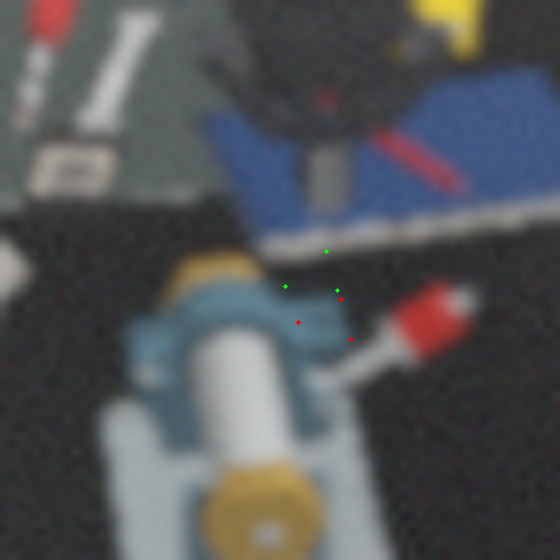

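The jaw looks nearly shut: the fork corners at (340,297) and (350,340) fall on the 0 rad marks. Pressing it home with the wide side of the fingers will confirm it.

play_rows(
  rows=[
    {"dp": [0.0025,0,0.03],"rotation": [0,0,0],"grip": 1},
    {"dp": [0,0,0.02],"rotation": [0,0,0],"grip": 1},
    {"dp": [0,0,0.01],"rotation": [0,0,0],"grip": 1},
    {"dp": [0,0,0.005],"rotation": [0,0,0],"grip": 1},
    {"dp": [0,0,0],"rotation": [0,0,0],"grip": 1},
  ],
)

```text
t: 15.18
ee_pos: [0.5405, -0.2033, 0.0724]
orientation: [3.142, -0.001, -0.016]
wrist_force: [0.2, -0.4, 0.4]
gripper_width: 0.0001
```

play_rows(
  rows=[
    {"dp": [0,0,0.002],"rotation": [0,0,0],"grip": 1},
    {"dp": [0,0,0],"rotation": [0,0,0],"grip": 1},
  ],
)

```text
t: 15.42
ee_pos: [0.5408, -0.2033, 0.0715]
orientation: [3.141, -0.002, -0.017]
wrist_force: [-3.5, -0.3, 13.1]
gripper_width: 0.0004
```

The stop is at 71.5 mm with 13 N, so the jaw is fully shut (its face should be at 72 mm). Now the bolt: I go up and over to its outer side.

play_rows(
  rows=[
    {"dp": [0,0,-0.03],"rotation": [0,0,0],"grip": 1},
    {"dp": [0,0,-0.05],"rotation": [0,0,0],"grip": 1},
    {"dp": [-0.035,0,-0.01],"rotation": [0,0,0],"grip": 1},
    {"dp": [-0.035,0,0],"rotation": [0,0,0],"grip": 1},
    {"dp": [-0.033,0,0],"rotation": [0,0,0],"grip": 1},
  ],
)

```text
t: 16.05
ee_pos: [0.4366, -0.2012, 0.1608]
orientation: [3.141, -0.002, -0.016]
wrist_force: [-0.2, -1.2, -0.4]
gripper_width: -0.0001
```

play_rows(
  rows=[
    {"dp": [0,0,0.045],"rotation": [0,0,0],"grip": 1},
    {"dp": [0,0,0.045],"rotation": [0,0,0],"grip": 1},
    {"dp": [0,0,0],"rotation": [0,0,0],"grip": 1},
  ],
)

```text
t: 16.42
ee_pos: [0.4362, -0.2008, 0.0684]
orientation: [-3.14, 0.004, -0.017]
wrist_force: [-0.1, 0.6, 0.1]
gripper_width: -0.0001
```

```bash
python3 - <<'E'
from plan import plan
from h import *
from fit import C
p=np.load("clamp.npy")
plan([tuple(C(p,[[x,-.047,z]])[0])+(-.018,n) for x,z,n in((-.130,.066,2),(-.1205,.074,1),(-.107,.085,2),(-.094,.088,2),(-.079,.09,2),(-.070,.09,1))])
E
```

```text
t 16.43 p [ 0.4362 -0.2008  0.0684] rpy [-3.14   0.004 -0.017] F [-0.1  0.6  0.1] w -0.0001
 dp [0.01, 0.0002, 0.0012] rot [-0.001, 0.002, 0.0]
 dp [0.01, 0.0002, 0.0012] rot [-0.001, 0.002, 0.0]
--
 dp [0.0095, 0.0, -0.008] rot [0.0, -0.0, -0.0]
--
 dp [0.0067, 0.0, -0.0055] rot [0.0, -0.0, -0.0]
 dp [0.0067, 0.0, -0.0055] rot [0.0, -0.0, -0.0]
--
 dp [0.0065, 0.0, -0.0015] rot [-0.0, 0.0, 0.0]
 dp [0.0065, 0.0, -0.0015] rot [-0.0, 0.0, 0.0]
--
 dp [0.0075, 0.0, -0.001] rot [-0.0, 0.0, 0.0]
 dp [0.0075, 0.0, -0.001] rot [-0.0, 0.0, 0.0]
--
 dp [0.009, 0.0, 0.0] rot [-0.0, 0.0, 0.0]
--
```

play_rows(
  rows=[
    {"dp": [0.01,0.001,0.001],"rotation": [0,0,0],"grip": 1},
    {"dp": [0.01,0,0.001],"rotation": [0,0,0],"grip": 1},
    {"dp": [0.005,0,-0.004],"rotation": [0,0,0],"grip": 1},
    {"dp": [0.005,0,-0.004],"rotation": [0,0,0],"grip": 1},
    {"dp": [0.006,0,-0.0055],"rotation": [0,0,0],"grip": 1},
  ],
)

```text
t: 17.05
ee_pos: [0.473, -0.2026, 0.082]
orientation: [-3.141, 0.001, -0.017]
wrist_force: [-4.2, -0.7, 1.1]
gripper_width: 0.0006
```

play_rows(
  rows=[
    {"dp": [0.0065,0,-0.0055],"rotation": [0,0,0],"grip": 1},
    {"dp": [0.0065,0,-0.0015],"rotation": [0,0,0],"grip": 1},
    {"dp": [0.0065,0,-0.0015],"rotation": [0,0,0],"grip": 1},
    {"dp": [0,0,0],"rotation": [0,0,0],"grip": 1},
  ],
)

```text
t: 17.55
ee_pos: [0.4834, -0.2027, 0.0906]
orientation: [-3.137, 0.015, -0.021]
wrist_force: [-29.2, -0.4, 33.5]
gripper_width: 0.0004
```

The force built up to 29 and 33 N, so the finger is riding on the bolt's tip. I back off and look.

play_rows(
  rows=[
    {"dp": [-0.006,0,-0.01],"rotation": [0,0,0],"grip": 1},
    {"dp": [-0.006,0,-0.02],"rotation": [0,0,0],"grip": 1},
    {"dp": [-0.02,0,-0.03],"rotation": [0,0,0],"grip": 1},
    {"dp": [-0.03,0,0],"rotation": [0,0,0],"grip": 1},
  ],
)

```text
t: 18.05
ee_pos: [0.4327, -0.2026, 0.1521]
orientation: [3.14, -0.005, -0.016]
wrist_force: [-0.3, 1.7, -0.4]
gripper_width: -0.0001
```

```bash
python3 - <<'E'
from h import *
from plant import *
from fit import C,boltpt
from scipy.optimize import least_squares
p=np.load("clamp.npy");print(get_state()["ee_pos"],get_state()["wrist_force"])
def red(d,b):
    im=d["color"][b[1]:b[3],b[0]:b[2]];h=cv2.cvtColor(im,cv2.COLOR_RGB2HSV)
    m=(((h[...,0]<8)|(h[...,0]>172))&(h[...,1]>130)&(h[...,2]>80)).astype(np.uint8)
    n,_,st,ce=cv2.connectedComponentsWithStats(m);return [(int(st[i,4]),np.round(ce[i]+b[:2],1)) for i in range(1,n) if st[i,4]>8]
s0=pickle.load(open("scene0.pkl","rb"));e=snapshot("scene");t=snapshot("top");pickle.dump(e,open("scene3.pkl","wb"))
B=(305,170,350,215);print("before",red(s0,B),"now",red(e,B),"top",red(t,(320,185,350,230)))
for b in(0,.2,.4,.6,.8,.97,1.1,1.25,1.4):print(b,np.round(proj(e,C(p,boltpt(b,.067)))[0],1),np.round(proj(t,C(p,boltpt(b,.067)))[0],1))
E
```

```text
[ 0.43266283 -0.20264509  0.15206249] [-0.29148258  1.69962288 -0.42083854]
before [(41, array([328.2, 189.7]))] now [(44, array([326.3, 187.3]))] top []
0 [314.3 184.3] [332.8 201.2]
0.2 [317.7 184.4] [332.9 204.6]
0.4 [320.9 185. ] [333. 208.]
0.6 [323.8 186.1] [333.1 211.3]
0.8 [326.3 187.8] [333.1 214.4]
0.97 [328.1 189.5] [333.1 216.7]
1.1 [329.1 191. ] [333.  218.2]
1.25 [330.  192.8] [333.  219.7]
1.4 [330.6 194.8] [332.9 220.9]
```

The bolt went to about 0.79 rad before the finger slid over the rod's end. I retry lower, keeping the tip 20 mm or more below the rod end.

play_rows(
  rows=[
    {"dp": [0.002,0,0.045],"rotation": [0,0,0],"grip": 1},
    {"dp": [0.002,0,0.042],"rotation": [0,0,0],"grip": 1},
    {"dp": [0.01,0,0],"rotation": [0,0,0],"grip": 1},
    {"dp": [0.01,0,0],"rotation": [0,0,0],"grip": 1},
    {"dp": [0.006,0,0],"rotation": [0,0,0],"grip": 1},
  ],
)

```text
t: 18.77
ee_pos: [0.463, -0.2029, 0.0645]
orientation: [3.141, -0.003, -0.016]
wrist_force: [-1.1, -0.4, 0.3]
gripper_width: -0.0001
```

play_rows(
  rows=[
    {"dp": [0.005,0,-0.002],"rotation": [0,0,0],"grip": 1},
    {"dp": [0.005,0,-0.003],"rotation": [0,0,0],"grip": 1},
    {"dp": [0.005,0,-0.003],"rotation": [0,0,0],"grip": 1},
    {"dp": [0.005,0,-0.003],"rotation": [0,0,0],"grip": 1},
  ],
)

```text
t: 19.27
ee_pos: [0.4781, -0.2027, 0.0749]
orientation: [-3.14, 0.004, -0.018]
wrist_force: [-6.2, 0.7, 4.5]
gripper_width: 0.0001
```

```bash
cat > bolt.py <<'E'
from h import *
from plant import *
from fit import C,boltpt
p=np.load("clamp.npy");s=get_state();print(s["t"],s["ee_pos"]-[p[0],p[1],0],s["wrist_force"])
e=snapshot("scene");B=(300,170,350,215)
im=e["color"][B[1]:B[3],B[0]:B[2]];h=cv2.cvtColor(im,cv2.COLOR_RGB2HSV)
m=(((h[...,0]<8)|(h[...,0]>172))&(h[...,1]>130)&(h[...,2]>80))
v,u=np.nonzero(m);c=np.array([u.mean()+B[0],v.mean()+B[1]])
bs=np.linspace(-.1,1.4,151);q=proj(e,C(p,[boltpt(b,.067) for b in bs]));k=np.argmin(((q-c)**2).sum(1));print("knob",len(u),c,"bolt~",bs[k],"miss px",np.linalg.norm(q[k]-c))
E
python3 bolt.py
```

```text
19.275 [-0.10907209 -0.04531885  0.07494471] [-6.16600137  0.74010242  4.46118414]
knob 42 [323.11904762 185.57142857] bolt~ 0.55 miss px 0.22687323019573916
```

It works: the bolt is at about 0.55. I continue.

play_rows(
  rows=[
    {"dp": [0.006,0,-0.003],"rotation": [0,0,0],"grip": 1},
    {"dp": [0.006,0,-0.003],"rotation": [0,0,0],"grip": 1},
    {"dp": [0.006,0,-0.002],"rotation": [0,0,0],"grip": 1},
    {"dp": [0.006,0,-0.001],"rotation": [0,0,0],"grip": 1},
    {"dp": [0,0,0],"rotation": [0,0,0],"grip": 1},
  ],
)

```text
t: 19.95
ee_pos: [0.506, -0.2033, 0.083]
orientation: [3.141, -0.001, -0.016]
wrist_force: [0.1, 0.4, -0.2]
gripper_width: -0.0002
```

```bash
python3 bolt.py
```

```text
19.95 [-0.08111307 -0.04598329  0.08304574] [ 0.07802863  0.35479023 -0.22256363]
knob 37 [316.67567568 184.32432432] bolt~ 0.13999999999999999 miss px 0.014984893661723413
```

play_rows(
  rows=[
    {"dp": [0.005,0,-0.002],"rotation": [0,0,0],"grip": 1},
    {"dp": [0.004,0,0],"rotation": [0,0,0],"grip": 1},
    {"dp": [0.002,0,0],"rotation": [0,0,0],"grip": 1},
    {"dp": [0,0,0],"rotation": [0,0,0],"grip": 1},
  ],
)

```text
t: 20.5
ee_pos: [0.5162, -0.2036, 0.085]
orientation: [3.141, -0.0, -0.017]
wrist_force: [0.1, 0.8, -0.1]
gripper_width: -0.0
```

```bash
python3 bolt.py
```

```text
20.5 [-0.07093844 -0.04625966  0.08499781] [ 0.0546178   0.78667469 -0.14853717]
knob 33 [314.39393939 184.51515152] bolt~ 0.0 miss px 0.18023614049611686
```

play_rows(
  rows=[
    {"dp": [0.003,0,0],"rotation": [0,0,0],"grip": 1},
    {"dp": [0,0,0],"rotation": [0,0,0],"grip": 1},
  ],
)

```text
t: 20.8
ee_pos: [0.5172, -0.2036, 0.0848]
orientation: [-3.141, 0.003, -0.018]
wrist_force: [-6.4, 0.0, 4.3]
gripper_width: -0.0001
```

play_rows(
  rows=[
    {"dp": [0.002,0,0],"rotation": [0,0,0],"grip": 1},
    {"dp": [0,0,0],"rotation": [0,0,0],"grip": 1},
  ],
)

```text
t: 21.05
ee_pos: [0.5174, -0.2035, 0.0847]
orientation: [-3.14, 0.006, -0.018]
wrist_force: [-11.1, 0.6, 7.1]
gripper_width: -0.0003
```

The bolt hit a firm stop (11 N, no further travel), so it is home. I retract and check.

play_rows(
  rows=[
    {"dp": [-0.01,0,0],"rotation": [0,0,0],"grip": 1},
    {"dp": [-0.02,0,-0.02],"rotation": [0,0,0],"grip": 1},
    {"dp": [-0.02,0,-0.05],"rotation": [0,0,0],"grip": 1},
    {"dp": [-0.01,-0.05,-0.05],"rotation": [0,0,0],"grip": 1},
    {"dp": [0,-0.06,-0.02],"rotation": [0,0,0],"grip": 1},
  ],
)

```text
t: 21.68
ee_pos: [0.4643, -0.1, 0.2208]
orientation: [3.141, -0.004, -0.021]
wrist_force: [2.5, -0.1, -0.3]
gripper_width: -0.0004
```

play_rows(
  rows=[
    {"dp": [0,-0.06,0],"rotation": [0,0,0],"grip": 1},
    {"dp": [0,-0.06,0],"rotation": [0,0,0],"grip": 1},
    {"dp": [0,-0.06,0],"rotation": [0,0,0],"grip": 1},
    {"dp": [0,0,0],"rotation": [0,0,0],"grip": 1},
  ],
)

```text
t: 22.18
ee_pos: [0.467, 0.0855, 0.2184]
orientation: [-3.14, -0.001, -0.008]
wrist_force: [-0.2, -1.2, -0.3]
gripper_width: 0.0
```

```bash
python3 bolt.py; python3 - <<'E'
from h import *
from plant import *
from fit import C,jawpt
p=np.load("clamp.npy")
T=C(p,[[0,-.075,.058],[0,-.1,.058],[0,.075,.058],[0,.1,.058]]);J=C(p,[jawpt(0,.1,.01,-.031),jawpt(0,.1,.01,-.067)])
P=[((0,0,255),T),((0,255,0),J)]
d=snapshot("top");a=crop(d,290,165,355,225,6,"a.png",P)
e=snapshot("scene");b=crop(e,275,160,345,220,6,"b.png",P)
im=np.hstack([a,b[:360]]);cv2.imwrite("pics/s7.png",cv2.resize(im,(800,int(im.shape[0]*800/im.shape[1]))))
E
```

```text
22.175 [-0.12013345  0.24287245  0.21837194] [-0.23746721 -1.16888481 -0.28189475]
knob 36 [314.22222222 184.38888889] bolt~ -0.010000000000000009 miss px 0.06661071452345445
```

View pics/s7.png

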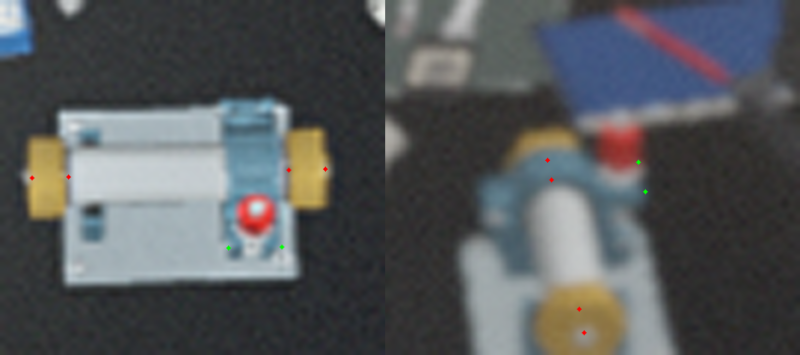

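The final picture shows the tube seated, with its cap edges at 66 and 289 on the predicted marks (68, 289). The jaw is shut, and the red knob stands upright over the fork at (256,214).

```bash
python3 -c "from plant import *;print(finish_job())"
```

```text
the job is handed in; nothing more can be done
None
```

The tube is clamped and the job is handed in, at about 22 s of the 67 s allowed; `finish_job` gives no verdict.

**Tube:** it lies in both vees with a cap beyond each. In the last picture both caps are within about 1 mm of their predicted places along the tube.

**Jaw:** it is fully shut. A press on the fork met a firm stop at 71.5 mm against the expected 72 mm, and this was done before the bolt was moved.

**Bolt:** it is upright. The knob's image fits -0.01 rad, and the bolt met a firm stop at 11 N. The arm then moved clear.

**What went wrong on the way:**
- While I swung the jaw down, the fingertips slipped into its slot and pushed sideways with up to 15 N. I turned the tool 90° and pressed the jaw home again.
- On my first push at the bolt, the finger slid over the rod's end, with about 30 N on each of two axes at the wrist. I backed off and pushed again lower down.

**Not checked:** I did not measure the glassware or the bottle again at the end. The moves were planned to stay clear of them, and no contact with them was seen.

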